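# Rebuild the stack on the bench spindle

## Task

Rebuild the stack on the upright bench spindle: thread on the spacer sleeve and let go of it, then the washer and let go of it, then the flanged bushing with its flange down. With the bushing, press the stack straight down until the stiff rubber ring beneath it is fully home on its seat with no gap left anywhere, bed it there with a steady push of about 18 N for a second or so, and let go. Be gentle, nothing may push on the spindle or its ring with more than 25 N in any direction, and leave the other things on the bench where they lie.

Things in the scene. Friction and masses are not known exactly. Their poses are not given: they have to be found in the camera images.
- shoulder (a point): Centre of the spindle's steel shoulder: a flat ring, 44 mm across, at the foot of the upright shaft, 45 mm above the bench, on top of a grey cast base (130 x 130 mm, 40 mm high, its sides along this point's x and y). A dark motor, 48 mm in diameter, top 49 mm above the bench, sticks out 85 mm from the base's +x side.
- shaft_tip (a point): Centre of the shaft's top end, 70 mm straight above the shoulder's centre. The shaft is steel, upright, 16 mm in diameter; its last 6 mm taper to 9 mm across.
- spacer_c (a point): Centre (half-way up) of the spacer sleeve: a plain aluminium tube, 34 mm outside diameter, 24 mm tall, with an 18 mm bore right through; axis z. It starts standing upright on the bench. Fully home its centre is 18 to 22 mm above the shoulder.
- washer_c (a point): Centre (half-way up) of the thick flat steel washer: 44 mm outside diameter, 8 mm thick, 18 mm bore; axis z. It starts lying flat on the bench. Fully home its centre is 34 to 38 mm above the shoulder.
- bushing_c (a point): Centre (half-way up) of the flanged steel bushing: 22 mm tall in all, the flange 44 mm across and 6 mm thick at its lower end, above it a neck 30 mm across and 16 mm tall, 18 mm bore right through; its z axis points from flange to neck. It starts standing on its flange on the bench. Fully home its centre is 49 to 53 mm above the shoulder, and the shaft stands 6 to 10 mm out of it.
- spindle: The bench spindle, fixed; origin under its base at bench height. A black rubber ring, 28 mm across, 6 mm thick, grips its shaft. Hidden beneath it a rigid steel seat stands 0 to 4 mm proud of the shoulder (set differently each time, not measured). The ring starts 7 to 14 mm above this seat, slides down under a push of about 7 N, stays where left, and stops dead on the seat.
- spacer: The spacer sleeve; origin at the centre of its underside.
- washer: The thick washer; origin at the centre of its underside.
- bushing: The flanged bushing; origin at the centre of its underside (flange side), z towards the neck.
- big_washer: Not to be used: a larger flat steel ring, 60 mm across, 6 mm thick, 32 mm bore, lying on the bench.
- nut: Not to be used: a dark hexagon nut, 24 mm across flats, 13 mm high.
- wrench: Not to be used: a wrench, 180 mm long, lying along its x axis; origin at mid-length.
- driver: Not to be used: a screwdriver, 200 mm long, lying along its x axis; origin at mid-length.
- screw_jar: Not to be used: a clear jar with a steel lid, 60 mm across, 85 mm tall.
- offcut: Not to be used: a wood offcut, 90 x 140 x 22 mm.
- square: Not to be used: a try square, wooden stock 100 mm long along its y axis with a steel blade reaching 148 mm towards its +x.
Things that resemble listed ones, but are neither listed nor needed, are in the scene too. What is shaped like the spacer but purple or yellow is not meant. Leave any pink or red look-alike of the washer alone.

How it is judged:
On the way, in this order (a step that is already met when the one before it is completed fails the run):
1. the spacer sleeve is threaded on the shaft, right down on the rubber ring, and let go, with nothing above it (horizontal distance between spacer_c and shoulder below 0.004 m and z of spacer_c in the frame of shoulder below 0.04 m and contact force between spacer and the fingers below 0.1 N and not (horizontal distance between washer_c and shoulder below 0.004 m) and not (horizontal distance between bushing_c and shoulder below 0.004 m)), for 0.2 s.
2. the washer is threaded on the shaft, lying on the spacer, and let go, before the bushing (horizontal distance between each of spacer_c, washer_c and shoulder below 0.004 m and distance between washer_c and spacer_c below 0.02 m and z of washer_c in the frame of spacer_c above 0 m and contact force between washer and the fingers below 0.1 N and not (horizontal distance between bushing_c and shoulder below 0.004 m)), for 0.2 s.
3. with all three stacked without gaps (1.5 mm) the stack bears on the ring with 12 to 25 N, more than the ring can carry before it is home, for half a second (horizontal distance between each of spacer_c, washer_c, bushing_c and shoulder below 0.004 m and z of spacer_c in the frame of shoulder between 0.0155 and 0.0235 m and z of washer_c in the frame of shoulder between 0.0315 and 0.0395 m and z of bushing_c in the frame of shoulder between 0.0465 and 0.0545 m and distance between washer_c and spacer_c below 0.0175 m and distance between bushing_c and washer_c below 0.0165 m and contact force between spacer and spindle above 12 N), for 0.5 s.
At the end, for the whole second after the job is handed in: Spacer, washer, bushing (flange down) are on the shaft in this order from below, each within 4 mm of its axis, level within 0.1 rad, no gap over 1.5 mm between them, and no more than 1.5 mm above their highest fully home heights (22, 38, 53 mm above the shoulder); all at rest and let go (horizontal distance between each of spacer_c, washer_c, bushing_c and shoulder below 0.004 m and z of spacer_c in the frame of shoulder between 0.0155 and 0.0235 m and z of washer_c in the frame of shoulder between 0.0315 and 0.0395 m and z of bushing_c in the frame of shoulder between 0.0465 and 0.0545 m and distance between washer_c and spacer_c below 0.0175 m and distance between bushing_c and washer_c below 0.0165 m and (angle between spacer's own z axis and vertical below 0.1 rad or angle between spacer's own z axis and vertical above 3.04 rad) and linear speed of each of spacer, washer, bushing below 0.02 m/s and contact force between each of spacer, washer, bushing and the fingers below 0.1 N and (angle between washer's own z axis and vertical below 0.1 rad or angle between washer's own z axis and vertical above 3.04 rad) and angle between bushing's own z axis and vertical below 0.1 rad); the robot touches nothing.
It fails at once if the spindle, its shaft or its rubber ring is pushed with more than 25 N by a part or by the robot (contact force between any of spacer, washer, bushing, the fingers, the arm and spindle above 25 N).
It fails at once if one of the things not to be used is shifted by more than 30 mm (distance of any of big_washer, nut, wrench, driver, screw_jar, offcut, square from where it was at the start of the episode above 0.03 m).
It also fails if it takes over 72 s, if anything falls off the work surface, if the arm or the gripper's body presses on something with over 40 N, if the wrist force passes 120 N, or if a joint passes its speed limit or range.

## Robot

A 6-joint arm with a two-finger parallel gripper is mounted at the origin on the work surface. World frame = base frame: x ahead of the robot, y to its left, z up, the work surface at z = 0. Lengths are in m, angles in rad, forces in N, time in s.
With the tool pointing down it reaches from about 0.225 to 0.875 m from the base axis. Payload 3.4 kg.
Tool frame: the origin (TCP) lies at the very end of the fingers, on their centre line; the grasp point (between the pads) lies 19 mm behind it; z points along the fingers, y is the line along which they close (so a half turn about z gives the same grasp; the last joint's range is limited). The gripper opens to 85 mm and grips with 20 to 120 N. Pads are 22 mm wide; open, the fingers measure 114 mm over their backs; the gripper's body (76 mm by 85 mm) begins 54 mm behind the grasp point. The pads swing forward as they close: fully open they stand 13 mm farther back than shut.
Start: joints at [-1.425, 0.276, 1.505, -0, 1.361, -0.121], TCP at [0.152, -0.555, 0.231] pointing down, gripper open.
Joint ranges: [-2.89, 2.89], [-0.75, 2.08], [0.22, 2.7], [-1.18, 4.32], [0.11, 2.71], [-2.7, 2.7]. Speed limits (rad/s): [2.57, 2.57, 3.14, 3.14, 3.14, 3.14].

## Interface

Orientations are given as a unit quaternion [w, x, y, z].
In Python, from rig import readout, vision, manip gives the robot as it stands.
- The arm moves only by the shell command python3 -m handwheel 'ROWS' [FORCE]. ROWS is JSON, a list of rows, each a list of 3 entries, a list of its own where there are three numbers: the shift along the tool's x, y, z in mm, then the turn, a rotation vector about the tool's x, y, z in units of 6 degrees (1.0 is 6 degrees), then the closure, from -1 (fully open) to 1 (shut), so that 0 is half open. A call has 1 to 20 rows; each row shifts and turns the commanded pose from where the row before left it, along the tool's axes as they then stand; what a row does not reach is not made up. A row lasts 1/8 s, in which the tool goes at most 62.5 mm and 10.7 degrees, less where a joint would pass 70% of its speed; a pose out of reach is approached as far as the arm can. A call is refused whole if a number of a shift passes 62.5 or a number of a turn 1, either way. A call with a gripper value outside its range is refused whole. The fingers move at their own pace and stop on an object; FORCE is the grip in N (left out, the last holds). Time passes only in rows, so rows that do not move let the fingers close. It gives the time, the measured TCP pose, the force, the opening and the grip force at its end, in the units of the state.
- readout.get_state(): the state, without advancing time (a new reading comes with each control period).
- vision.get_image(name): name is "side" or "top" or "wrist"; returns the picture (480x640x3 uint8, blue, green, red); there is no depth.
- vision.camera_params(name): a dict with "intrinsics" (3x3 intrinsics, pixels), "rvec" (rotation vector, rad) and "tvec" (3), from world to camera coordinates, as OpenCV has them; the wrist camera has in their place "hand_eye" (4x4, takes a point from camera to tool coordinates, whose origin is the TCP and whose axes are the flange's). Camera axes: x right, y down, z forward; pixel columns grow to the right and rows downward; lengths in m; the calibration is good to about 2 mm. A picture is of the moment at which its call begins: read the wrist's pose just before it. camera_params takes no time and is no camera call.
- manip.sign_off(): hands the job in; it is judged then, once.
The state is a dict: "clock": time; "qpos": joint angles; "qd": joint speeds; "effort": joint torques, N m; "position": TCP position; "ee_rot": TCP orientation; "contact_force": force on the tool from outside, world axes, zero at the start; "moment": the same for the moment, N m; "width": finger opening in m; "gripper_force": force on a finger pad.
Only numpy, scipy, OpenCV 4.12 (cv2) and the standard library are available. Lean on these libraries where they do the work, as an engineer would, in place of code of your own. Each camera call takes 0.05 s, during which the arm holds its last target. There are 200 camera calls.

## Working session

There is one attempt and no reset: what is moved stays moved. The work goes in short steps, Python scripts to look and compute and a shell command to move; the robot and the scene stay as the last step left them, time stands still between calls to the robot, and variables do not carry over. Pictures are saved under pics/ and viewed, at most 10 in all, crops included, and the job is handed in when it is done.

```bash
ls; mkdir -p pics
python3 - <<'E'
from rig import readout, vision
import cv2,numpy as np
print(readout.get_state())
a=[]
for n in("side","top"):
    im=vision.get_image(n); cv2.imwrite(f"pics/{n}0.png",im); print(n,vision.camera_params(n))
print(vision.camera_params("wrist"))
E
```

```text
pics
{'clock': 0.0, 'qpos': array([-1.42501255e+00,  2.76631517e-01,  1.50615290e+00,  1.55587376e-05,
        1.36071195e+00, -1.20993389e-01]), 'qd': array([ 0.00054181,  0.0016178 , -0.00074827, -0.0020381 ,  0.00075002,
        0.00069822]), 'effort': array([ 1.99781352e-03, -4.16761994e+01, -2.45803767e+01,  3.13265118e-04,
        1.07992798e-02,  1.11660313e-05]), 'position': array([ 0.15150877, -0.55412138,  0.23041102]), 'ee_rot': array([-9.51879175e-04,  9.91116693e-01,  1.32991706e-01, -4.19196768e-06]), 'contact_force': array([-0.0053475 ,  0.76528814,  0.58958134]), 'moment': array([ 0.03714121, -0.01370616, -0.03183437]), 'gripper_force': 0.0, 'width': 0.08530141326934797}
side {'intrinsics': array([[564.78962111,   0.        , 315.37317196],
       [  0.        , 564.78962111, 241.55851986],
       [  0.        ,   0.        ,   1.        ]]), 'rvec': array([ 0.27280432, -2.75089639,  1.34304912]), 'tvec': array([0.56066416, 0.16998516, 1.15278922])}
top {'intrinsics': array([[435.77388307,   0.        , 326.86578747],
       [  0.        , 435.77388307, 237.09246544],
       [  0.        ,   0.        ,   1.        ]]), 'rvec': array([ 2.1417551 , -2.20630739,  0.02613297]), 'tvec': array([0.01168591, 0.58181871, 0.9729212 ])}
{'intrinsics': array([[387.1593841 ,   0.        , 314.83009375],
       [  0.        , 387.1593841 , 244.71975914],
       [  0.        ,   0.        ,   1.        ]]), 'hand_eye': array([[ 2.00945817e-03, -9.51892123e-01, -3.06426742e-01,
         7.78774020e-02],
       [ 9.99997024e-01,  2.33664896e-03, -7.00936032e-04,
         7.10039619e-04],
       [ 1.38322721e-03, -3.06424421e-01,  9.51893986e-01,
        -1.42561275e-01],
       [ 0.00000000e+00,  0.00000000e+00,  0.00000000e+00,
         1.00000000e+00]])}
```

View pics/top0.png

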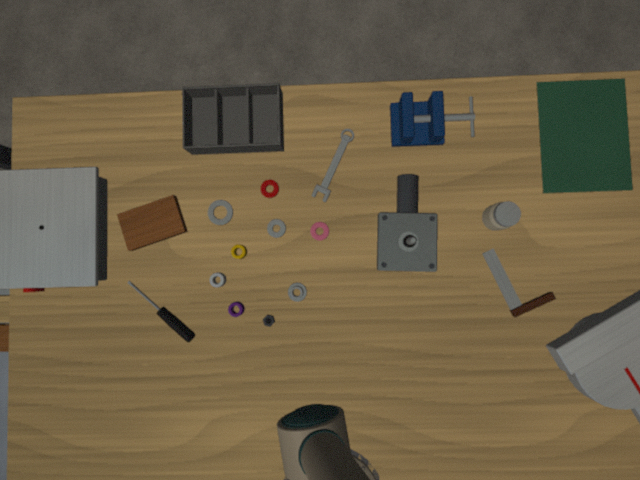

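View pics/side0.png

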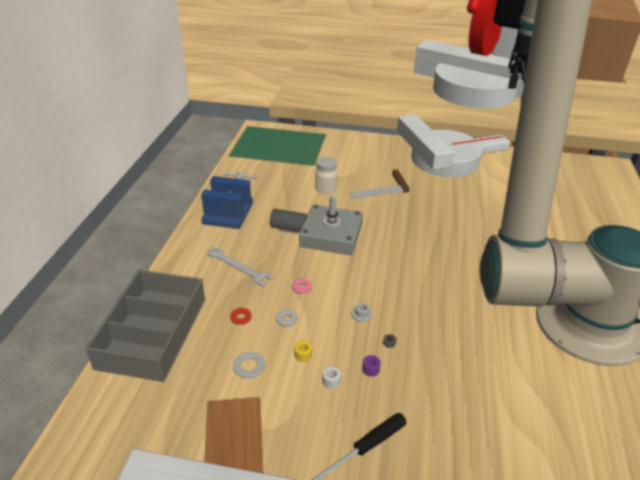

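Top view: the spindle is at (408,241), the bare spacer at (218,280), the grey washer at (277,228) and the bushing at (298,292). The big ring is at (220,212). Side view: spacer (332,377), washer (287,317), bushing (362,312), shaft tip (333,198).

```bash
cat > h.py <<'E'
import cv2,numpy as np
from rig import readout,vision
from scipy.spatial.transform import Rotation as R
def cam(n,st=None):
    p=vision.camera_params(n);K=p["intrinsics"]
    if n=="wrist":
        T=np.eye(4);T[:3,:3]=R.from_quat(np.roll(st["ee_rot"],-1)).as_matrix();T[:3,3]=st["position"]
        W=T@p["hand_eye"];return K,W[:3,:3],W[:3,3]
    Rm=R.from_rotvec(p["rvec"]).as_matrix();return K,Rm.T,-Rm.T@p["tvec"]
def ray(c,uv):
    K,A,o=c;d=A@np.linalg.solve(K,[uv[0],uv[1],1]);return o,d/np.linalg.norm(d)
def plane(c,uv,z):
    o,d=ray(c,uv);return o+d*(z-o[2])/d[2]
def pix(c,P):
    K,A,o=c;q=K@(A.T@(np.asarray(P)-o));return q[:2]/q[2]
def meet(r1,r2):
    (o1,d1),(o2,d2)=r1,r2
    s=np.linalg.lstsq(np.c_[d1,-d2],o2-o1,rcond=None)[0];a,b=o1+s[0]*d1,o2+s[1]*d2
    return (a+b)/2,np.linalg.norm(a-b)
def grey(im,uv,r,smax=60,vmin=90):
    h=cv2.cvtColor(im,cv2.COLOR_BGR2HSV);m=((h[...,1]<smax)&(h[...,2]>vmin)).astype(np.uint8)
    w=np.zeros_like(m);cv2.circle(w,tuple(map(int,uv)),r,1,-1);return m*w
def blob(m):
    cs,_=cv2.findContours(m,cv2.RETR_EXTERNAL,cv2.CHAIN_APPROX_NONE)
    c=max(cs,key=cv2.contourArea);return cv2.minEnclosingCircle(cv2.convexHull(c)),cv2.fitEllipse(cv2.convexHull(c))
E
python3 - <<'E'
from h import *
t=cam("top");s=cam("side");im=cv2.imread("pics/top0.png")
for n,uv,z in(("spacer",(218,280),.024),("washer",(277,228),.008),("bushing",(298,292),.006)):
    (c,r),e=blob(grey(im,uv,16));print(n,np.round(c,1),round(r,1),np.round(e,1).tolist() if 0 else e,plane(t,e[0],z).round(4))
print(plane(t,(407,241),.04))
P,g=meet(ray(t,(409,240)),ray(s,(333,198)));print("tip",P,g)
for n,a,b in(("spacer",(218,280),(332,371)),("washer",(277,228),(287,317)),("bush",(298,292),(362,307))):print(n,meet(ray(t,a),ray(s,b)))
# base corners from top at z=.04
h=cv2.cvtColor(im,cv2.COLOR_BGR2HSV);m=(h[...,1]<60).astype(np.uint8);m[:214]=0;m[:,:365]=0;m[:,445:]=0;m[280:]=0
cs,_=cv2.findContours(m,cv2.RETR_EXTERNAL,cv2.CHAIN_APPROX_NONE);c=max(cs,key=cv2.contourArea);r=cv2.minAreaRect(c);print(r);print([plane(t,p,.04).round(4) for p in cv2.boxPoints(r)],plane(t,r[0],.04))
E
```

```text
spacer [216.2 279.7] 7.4 ((216.1479034423828, 279.6759033203125), (14.03152847290039, 14.785673141479492), 153.278564453125) [0.4927 0.2477 0.024 ]
washer [276.  227.9] 9.3 ((275.9941711425781, 227.9079132080078), (18.3470516204834, 18.448060989379883), 28.234128952026367) [0.6073 0.1115 0.008 ]
bushing [296.8 291.7] 9.5 ((296.8439636230469, 291.7012634277344), (18.596834182739258, 18.705812454223633), 60.101463317871094) [0.4596 0.067  0.006 ]
[ 0.56649396 -0.18278308  0.04      ]
tip [ 0.56521126 -0.17561223  0.11580003] 0.000464180793273018
spacer (array([0.49302447, 0.2432522 , 0.02528512]), np.float64(0.002349159883012042))
washer (array([0.60799799, 0.10965189, 0.00527897]), np.float64(0.0015620549288371702))
bush (array([0.46081539, 0.06321558, 0.01865223]), np.float64(0.0022349173665791714))
((406.5, 242.5), (57.0, 59.0), 90.0)
[array([ 0.6284, -0.119 ,  0.04  ]), array([ 0.6242, -0.2487,  0.04  ]), array([ 0.4988, -0.2433,  0.04  ]), array([ 0.5024, -0.1146,  0.04  ])] [ 0.56322005 -0.18155803  0.04      ]
```

```bash
python3 -m handwheel '[[[38,-43,0],[0,0,0],-1],[[38,-43,0],[0,0,0],-1],[[38,-43,0],[0,0,0],-1],[[38,-43,0],[0,0,0],-1],[[38,-43,0],[0,0,0],-1],[[38,-43,0],[0,0,0],-1],[[38,-43,0],[0,0,0],-1],[[38,-43,0],[0,0,0],-1],[[38,-43,0],[0,0,0],-1],[[38,-43,0],[0,0,0],-1],[[38,-43,0],[0,0,0],-1],[[38,-43,0],[0,0,0],-1],[[38,-43,0],[0,0,0],-1],[[38,-43,0],[0,0,0],-1],[[0,0,0],[0,0,0],-1],[[0,0,0],[0,0,0],-1]]' 60
python3 - <<'E'
from h import *
st=readout.get_state();im=vision.get_image("wrist");c=cam("wrist",st);cv2.imwrite("pics/w1.png",im)
np.save("st1.npy",st,allow_pickle=True)
print(st["qpos"].round(3))
for n,P in(("spacer",(.493,.2477,.024)),("washer",(.6073,.1115,.008)),("bush",(.4596,.067,.006))):print(n,pix(c,P))
E
```

```text
clock: 2.1
position: [0.5053, 0.166, 0.2306]
ee_rot: [0.0, 0.991, 0.133, -0.001]
contact_force: [-0.2, -0.4, 0.2]
width: 0.0858
gripper_force: 0.0
[ 1.870e-01  2.130e-01  1.594e+00 -1.000e-03  1.337e+00  1.490e+00]
spacer [224.28074492 197.80657791]
washer [403.57150746 112.47490317]
bush [395.93390273 272.27929222]
```

View pics/w1.png

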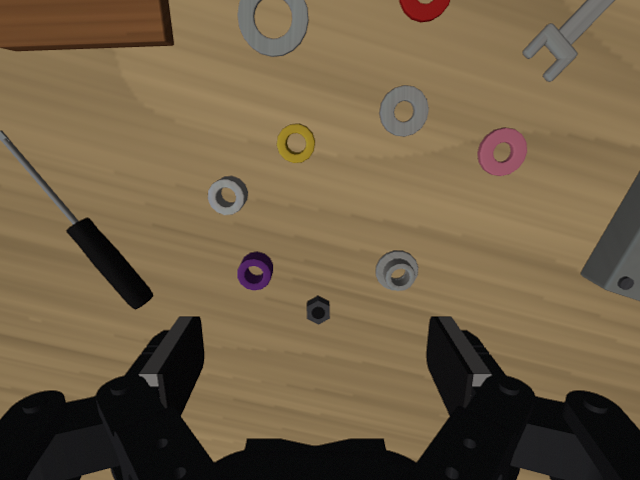

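The wrist view shows the spacer at (226,196), the washer at (404,111) and the bushing at (398,270), matching the predictions. I'll measure all three here.

Run:
```python
from h import *
st=np.load("st1.npy",allow_pickle=True).item();im=cv2.imread("pics/w1.png");c=cam("wrist",st)
A=R.from_quat(np.roll(st["ee_rot"],-1)).as_matrix()
for n,uv,r,z in(("spacer",(226,196),30,.024),("washer",(404,111),32,.008),("bush",(398,270),32,.006)):
    _,e=blob(grey(im,uv,r,50,80));P=plane(c,e[0],z);print(n,np.round(e[0],1),np.round(e[1],1),P.round(4),"tool mm",(A.T@(P-st["position"])*1000).round(1))
    m=cv2.morphologyEx(grey(im,uv,r,50,80),cv2.MORPH_OPEN,np.ones((2,2),np.uint8))
    # bright top face only
    g=cv2.cvtColor(im,cv2.COLOR_BGR2GRAY);print(" px x-range",np.where(m.any(0))[0][[0,-1]],np.where(m.any(1))[0][[0,-1]])
```

```text
spacer [225.4 196.6] [34.4 37.3] [0.4943 0.2469 0.024 ] tool mm [ 11.3 -81.1 206.5]
 px x-range [209 244] [180 215]
washer [403.7 110.5] [47.5 51.8] [0.6089 0.112  0.008 ] tool mm [ 86.1  79.3 222.4]
 px x-range [381 429] [ 86 137]
bush [396.6 270.7] [39.  42.5] [0.4614 0.0669 0.006 ] tool mm [-68.   83.8 224.8]
 px x-range [377 418] [253 291]
```

```bash
python3 -m handwheel '[[[5.5,-40.5,0],[0,0,0],-0.3],[[6,-40.5,20],[0,0,0],-0.3],[[0,0,50],[0,0,0],-0.3],[[0,0,50],[0,0,0],-0.3],[[0,0,45],[0,0,0],-0.3],[[0,0,30],[0,0,0],-0.3],[[0,0,15],[0,0,0],-0.3],[[0,0,10],[0,0,0],-0.3],[[0,0,0],[0,0,0],-0.3]]'
python3 - <<'E'
from h import *
st=readout.get_state();im=vision.get_image("wrist");c=cam("wrist",st);cv2.imwrite("pics/w2.png",im)
print(pix(c,(.494,.247,.024)),st["position"],st["width"])
E
```

```text
clock: 3.28
position: [0.4961, 0.2471, 0.0115]
ee_rot: [0.0, 0.991, 0.133, 0.0]
contact_force: [-0.2, -0.3, 0.1]
width: 0.0557
gripper_force: 0.0
[311.80386994 339.24339447] [0.49611043 0.24708787 0.01154546] 0.05567829696593116
```

View pics/w2.png

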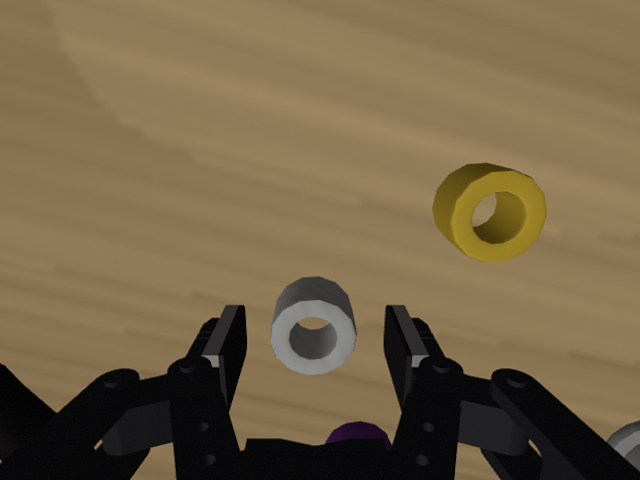

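The spacer's top ring is centred at (313,337), between the fingers and about 2 mm behind the TCP. I'll correct for that, lower and grip.

```bash
python3 -m handwheel '[[[-2,0,4],[0,0,0],-0.3],[[0,0,3],[0,0,0],-0.3],[[0,0,0],[0,0,0],1],[[0,0,0],[0,0,0],1],[[0,0,0],[0,0,0],1],[[0,0,0],[0,0,0],1]]' 60
python3 -m handwheel '[[[0,0,-20],[0,0,0],1],[[0,0,-40],[0,0,0],1],[[0,0,-60],[0,0,0],1],[[0,0,-60],[0,0,0],1],[[0,0,0],[0,0,0],1]]'
python3 - <<'E'
from h import *
st=readout.get_state();im=vision.get_image("wrist");c=cam("wrist",st);cv2.imwrite("pics/w3.png",im)
A=R.from_quat(np.roll(st["ee_rot"],-1)).as_matrix()
g=cv2.cvtColor(im,cv2.COLOR_BGR2GRAY);m=(g>120).astype(np.uint8);w=np.zeros_like(m);cv2.circle(w,(313,337),60,1,-1);m*=w
h=cv2.cvtColor(im,cv2.COLOR_BGR2HSV);m[h[...,1]>50]=0
cs,_=cv2.findContours(m,cv2.RETR_EXTERNAL,cv2.CHAIN_APPROX_NONE);k=max(cs,key=cv2.contourArea);print(cv2.fitEllipse(cv2.convexHull(k)),cv2.boundingRect(k))
print("spindle in tool mm",(A.T@(np.array([.565,-.177,.115])-st["position"])*1000).round(1),st["position"])
# tool-plane coordinate of pixel at spacer top (TCP height+19mm approx)
for z in(.018,.02):print(((A.T@(plane(c,cv2.fitEllipse(cv2.convexHull(k))[0],st["position"][2]+z)-st["position"]))*1000).round(1))
E
```

```text
clock: 4.08
position: [0.4938, 0.247, 0.0047]
ee_rot: [-0.0, 0.991, 0.133, 0.0]
contact_force: [-1.3, -0.6, 5.3]
width: 0.0324
gripper_force: 59.4
clock: 4.7
position: [0.4974, 0.2482, 0.1894]
ee_rot: [-0.001, 0.991, 0.133, 0.006]
contact_force: [0.6, 1.5, -1.1]
width: 0.0324
gripper_force: 59.7
((314.4814453125, 341.4004821777344), (78.146728515625, 88.72228240966797), 91.59829711914062) (271, 303, 88, 78)
spindle in tool mm [-47.7 428.   73.6] [0.49737119 0.24815202 0.18941569]
[  0.4   0.6 -18. ]
[  1.7   0.6 -20. ]
```

```bash
python3 -m handwheel '[[[-13.5,53.5,0],[0,0,0],1],[[-13.5,53.5,0],[0,0,0],1],[[-13.5,53.5,0],[0,0,0],1],[[-13.5,53.5,0],[0,0,0],1],[[-13.5,53.5,0],[0,0,0],1],[[-13.5,53.5,0],[0,0,0],1],[[-13.5,53.5,0],[0,0,0],1],[[-13.5,53.5,0],[0,0,0],1],[[0,0,0],[0,0,0],1],[[0,0,0],[0,0,0],1]]'
python3 - <<'E'
from h import *
st=readout.get_state();im=vision.get_image("wrist");c=cam("wrist",st);cv2.imwrite("pics/w4.png",im)
np.save("st4.npy",st,allow_pickle=True)
print(pix(c,(.565,-.177,.115)),pix(c,(.565,-.177,.045)),st["position"],st["qpos"])
E
```

```text
clock: 6.0
position: [0.5013, -0.1936, 0.1823]
ee_rot: [-0.002, 0.991, 0.133, -0.002]
contact_force: [0.3, 0.7, -1.2]
width: 0.0324
gripper_force: 59.9
[315.83732117 143.93385288] [316.08764507 137.76565119] [ 0.50133928 -0.19357444  0.1823176 ] [-4.98465122e-01  2.54758351e-01  1.66132118e+00  7.55317999e-04
  1.22994765e+00  8.06236331e-01]
```

View pics/w4.png

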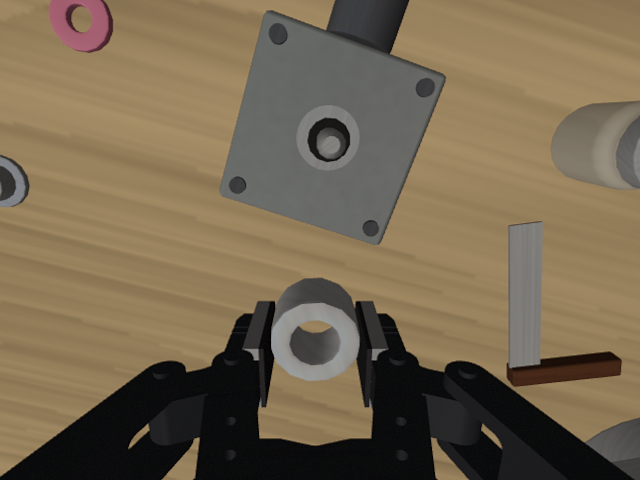

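The shaft tip is at about (329,145) and the shoulder ring is centred near (328,138).

Run:
```python
from h import *
st=np.load("st4.npy",allow_pickle=True).item();im=cv2.imread("pics/w4.png");c=cam("wrist",st)
A=R.from_quat(np.roll(st["ee_rot"],-1)).as_matrix()
g=cv2.cvtColor(im,cv2.COLOR_BGR2GRAY);print(g[145,290:370:2],g[95:175:4,328])
T=lambda P:((A.T@(P-st["position"]))*1000).round(1)
w=np.zeros_like(g);cv2.circle(w,(328,138),38,1,-1)
for th in(105,112,120):
    m=((g>th)*w).astype(np.uint8);cs,_=cv2.findContours(m,cv2.RETR_EXTERNAL,cv2.CHAIN_APPROX_NONE);k=max(cs,key=cv2.contourArea);e=cv2.fitEllipse(cv2.convexHull(k));P=plane(c,e[0],.045);print("shoulder",th,np.round(e[0],1),np.round(e[1],1),P.round(4),T(P))
m=((g<70)*w).astype(np.uint8);cs,_=cv2.findContours(m,cv2.RETR_EXTERNAL,cv2.CHAIN_APPROX_NONE);k=max(cs,key=cv2.contourArea);e=cv2.fitEllipse(cv2.convexHull(k));print("rubber",e,plane(c,e[0],.065))
w[:]=0;cv2.circle(w,(329,146),14,1,-1)
for th in(120,135,150):
    m=((g>th)*w).astype(np.uint8);cs,_=cv2.findContours(m,cv2.RETR_EXTERNAL,cv2.CHAIN_APPROX_NONE);k=max(cs,key=cv2.contourArea)
    if len(k)>5:
        e=cv2.fitEllipse(cv2.convexHull(k));P=plane(c,e[0],.115);print("tip",th,np.round(e[0],1),np.round(e[1],1),P.round(4),T(P))
```

```text
[104 104 105 102 132 127 127 127 128  89  21  23  24  53 106 115 125 131
 125 128 130 128 126 129 132  85  56  55  25  15 121 127 126 126 114 102
 103 102 104 104] [102 102 101 128 130 130  19  23  36  66  79 129 126 129 130 108  33 132
 130 105]
shoulder 105 [327.9 139.8] [65.9 70.7] [ 0.5659 -0.1853  0.045 ] [ 64.8   9.5 137.1]
shoulder 112 [327.4 137.4] [63.1 65.4] [ 0.5674 -0.1846  0.045 ] [ 66.4   9.1 137.1]
shoulder 120 [327.5 137.3] [62.2 64.7] [ 0.5674 -0.1846  0.045 ] [ 66.5   9.2 137.1]
rubber ((328.5041198730469, 139.41079711914062), (41.850303649902344, 43.68253707885742), 2.93578839302063) [ 0.56700976 -0.18482877  0.065     ]
tip 120 [330.1 144.9] [16.3 18.5] [ 0.5665 -0.1844  0.115 ] [65.5  8.5 67.1]Traceback (most recent call last):
  File "<stdin>", line 12, in <module>
ValueError: max() iterable argument is empty
```

```bash
python3 -m handwheel '[[[32.5,4.2,0],[0,0,0],1],[[32.5,4.3,0],[0,0,0],1],[[0,0,25],[0,0,0],1],[[0,0,27],[0,0,0],1],[[0,0,0],[0,0,0],1],[[0,0,0],[0,0,0],1]]'
python3 - <<'E'
from h import *
st=readout.get_state();im=vision.get_image("wrist");c=cam("wrist",st);cv2.imwrite("pics/w5.png",im[230:460,180:460])
A=R.from_quat(np.roll(st["ee_rot"],-1)).as_matrix();print(st["position"],(A.T@(np.array([.567,-.1846,.115])-st["position"])*1000).round(2), A[:,2])
g=cv2.cvtColor(im,cv2.COLOR_BGR2GRAY)
w=np.zeros_like(g);cv2.circle(w,(315,340),50,1,-1);m=((g>120)*w).astype(np.uint8)
cs,_=cv2.findContours(m,cv2.RETR_EXTERNAL,cv2.CHAIN_APPROX_NONE);k=max(cs,key=cv2.contourArea);e=cv2.fitEllipse(cv2.convexHull(k));print(e,pix(c,np.array([.567,-.1846,.115])))
print((A.T@(plane(c,e[0],st["position"][2]+.0193)-st["position"])*1000).round(1))
E
```

```text
clock: 6.8
position: [0.5679, -0.1846, 0.133]
ee_rot: [0.0, 0.991, 0.134, 0.0]
contact_force: [1.0, 0.4, -0.5]
width: 0.032
gripper_force: 59.9
[ 0.56793275 -0.18463048  0.1330115 ] [-0.9  -0.29 18.01] [ 8.40479290e-04 -3.13084359e-04 -9.99999598e-01]
((314.4068603515625, 346.2171630859375), (88.13927459716797, 91.8980941772461), 101.7347640991211) [312.79354636 301.12936711]
[ -0.8   0.5 -19.3]
```

View pics/w5.png

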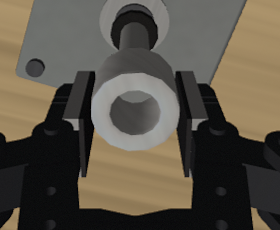

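The spacer is held level with the shaft tip just below and behind its bore. I'll shift by about −1,−0.8 mm and lower slowly.

```bash
python3 -m handwheel '[[[-1,-0.8,5],[0,0,0],1],[[0,0,4],[0,0,0],1],[[0,0,3],[0,0,0],1],[[0,0,2],[0,0,0],1],[[0,0,2],[0,0,0],1]]'
python3 -m handwheel '[[[0,0,2],[0,0,0],1],[[0,0,2],[0,0,0],1],[[0,0,2],[0,0,0],1]]'
python3 -m handwheel '[[[0,0,2],[0,0,0],1],[[0,0,2],[0,0,0],1],[[0,0,0],[0,0,0],1]]'
```

```text
clock: 7.48
position: [0.5663, -0.1851, 0.1161]
ee_rot: [0.0, 0.991, 0.133, -0.0]
contact_force: [0.4, 0.5, -0.5]
width: 0.0323
gripper_force: 59.9
clock: 7.85
position: [0.5663, -0.185, 0.1102]
ee_rot: [0.0, 0.991, 0.133, 0.0]
contact_force: [-0.0, -0.0, -0.8]
width: 0.0318
gripper_force: 59.9
clock: 8.22
position: [0.5662, -0.1849, 0.1061]
ee_rot: [-0.0, 0.991, 0.133, -0.0]
contact_force: [-0.7, -0.1, -0.3]
width: 0.0324
gripper_force: 59.9
```

Threaded without touching. I'll continue down to the ring.

```bash
python3 -m handwheel '[[[0,0,4],[0,0,0],1],[[0,0,4],[0,0,0],1],[[0,0,4],[0,0,0],1],[[0,0,4],[0,0,0],1],[[0,0,4],[0,0,0],1],[[0,0,4],[0,0,0],1],[[0,0,2],[0,0,0],1],[[0,0,0],[0,0,0],1]]'
python3 -m handwheel '[[[0,0,2],[0,0,0],1],[[0,0,2],[0,0,0],1]]'
python3 -m handwheel '[[[0,0,1.5],[0,0,0],1],[[0,0,1.5],[0,0,0],1]]'
```

```text
clock: 9.22
position: [0.5662, -0.1849, 0.0801]
ee_rot: [-0.0, 0.991, 0.133, -0.0]
contact_force: [0.0, 0.1, -0.9]
width: 0.0325
gripper_force: 59.9
clock: 9.48
position: [0.5664, -0.185, 0.0763]
ee_rot: [0.0, 0.991, 0.133, 0.0]
contact_force: [0.1, -0.1, -0.6]
width: 0.0323
gripper_force: 59.9
clock: 9.72
position: [0.5663, -0.185, 0.0732]
ee_rot: [0.0, 0.991, 0.133, -0.0]
contact_force: [-0.6, -1.3, -1.0]
width: 0.0321
gripper_force: 59.9
```

```bash
python3 -m handwheel '[[[0,0,1.5],[0,0,0],1],[[0,0,1.5],[0,0,0],1]]'
python3 -m handwheel '[[[0,0,1.5],[0,0,0],1],[[0,0,1.5],[0,0,0],1]]'
```

```text
clock: 9.98
position: [0.5664, -0.185, 0.0712]
ee_rot: [0.0, 0.991, 0.133, 0.0]
contact_force: [-2.1, 0.4, 6.1]
width: 0.0322
gripper_force: 60.5
clock: 10.22
position: [0.5664, -0.185, 0.0684]
ee_rot: [0.0, 0.991, 0.133, 0.0]
contact_force: [-2.0, -0.2, 7.0]
width: 0.0323
gripper_force: 60.5
```

The spacer is bearing on the ring at 7 N. I'll release it, rise, and go to the washer.

```bash
python3 -m handwheel '[[[0,0,-0.5],[0,0,0],-0.4],[[0,0,0],[0,0,0],-0.4],[[0,0,0],[0,0,0],-0.4],[[0,0,-20],[0,0,0],-0.4],[[0,0,-50],[0,0,0],-0.4],[[0,0,-40],[0,0,0],-0.4],[[24,-55,0],[0,0,0],-0.4],[[24,-55,0],[0,0,0],-0.4],[[24,-55,0],[0,0,0],-0.4],[[24,-55,30],[0,0,0],-0.4],[[23,-55,45],[0,0,0],-0.4],[[0,0,45],[0,0,0],-0.4],[[0,0,0],[0,0,0],-0.4],[[0,0,0],[0,0,0],-0.4]]'
cat > meas.py <<'E'
from h import *
import sys
# meas.py name u-guess-from-world x y z topheight radius
n,x,y,z,r=sys.argv[1],*map(float,sys.argv[2:6])
st=readout.get_state();im=vision.get_image("wrist");c=cam("wrist",st);cv2.imwrite(f"pics/{n}.png",im)
A=R.from_quat(np.roll(st["ee_rot"],-1)).as_matrix();u=pix(c,(x,y,z));print("guess px",u.round(),st["position"].round(4))
m=grey(im,u,int(r),50,100)
cs,_=cv2.findContours(m,cv2.RETR_EXTERNAL,cv2.CHAIN_APPROX_NONE);k=max(cs,key=cv2.contourArea);e=cv2.fitEllipse(cv2.convexHull(k));P=plane(c,e[0],z)
print(np.round(e[0],1),np.round(e[1],1),cv2.boundingRect(k),"world",P.round(4),"tool mm",(A.T@(P-st["position"])*1000).round(1))
E
python3 meas.py w6 .6089 .112 .008 75
```

```text
clock: 11.98
position: [0.6078, 0.0975, 0.0684]
ee_rot: [0.0, 0.991, 0.133, 0.001]
contact_force: [-0.0, -1.2, 0.8]
width: 0.0596
gripper_force: 0.0
guess px [289. 258.] [0.6078 0.0975 0.0684]
[290.7 257.5] [71.4 76.1] (253, 222, 76, 72) world [0.6094 0.1112 0.008 ] tool mm [  5.1 -12.8  60.4]
```

View pics/w6.png

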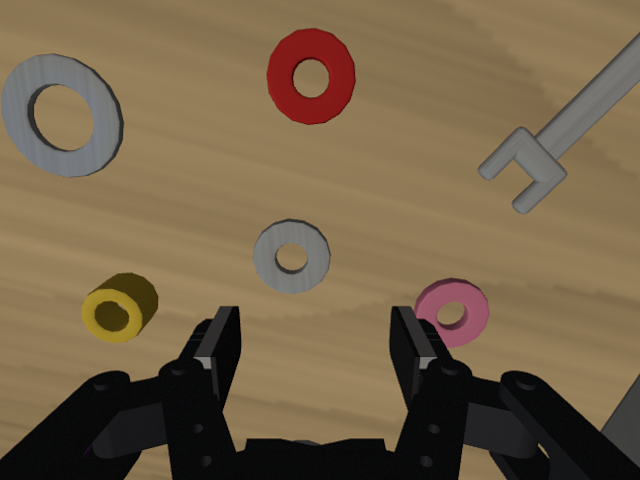

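The washer is at (291,257), 13 mm to the left. I'll centre over it and go down.

```bash
python3 -m handwheel '[[[5,-13,15],[0,0,0],-0.2],[[0,0,25],[0,0,0],-0.2],[[0,0,14],[0,0,0],-0.2],[[0,0,7],[0,0,0],-0.2],[[0,0,0],[0,0,0],-0.2]]'
python3 -m handwheel '[[[0,0,2],[0,0,0],-0.2],[[0,0,1],[0,0,0],-0.2]]'
python3 -m handwheel '[[[0,0,1],[0,0,0],-0.2],[[0,0,1],[0,0,0],-0.2]]'
```

```text
clock: 12.65
position: [0.6081, 0.1118, 0.006]
ee_rot: [-0.0, 0.991, 0.133, -0.0]
contact_force: [0.6, 0.1, 0.7]
width: 0.051
gripper_force: 0.0
clock: 12.9
position: [0.6086, 0.1118, 0.0037]
ee_rot: [0.0, 0.991, 0.133, 0.001]
contact_force: [-0.2, 0.7, 0.8]
width: 0.0511
gripper_force: 0.0
clock: 13.15
position: [0.6083, 0.1118, 0.0013]
ee_rot: [0.0, 0.991, 0.133, 0.0]
contact_force: [-0.6, 0.1, 0.8]
width: 0.0512
gripper_force: 0.0
```

```bash
python3 -m handwheel '[[[0,0,1],[0,0,0],-0.2],[[0,0,1],[0,0,0],-0.2]]'
python3 -m handwheel '[[[0,0,1],[0,0,0],-0.2],[[0,0,0],[0,0,0],-0.2]]'
python3 -m handwheel '[[[0,0,1],[0,0,0],-0.2],[[0,0,0],[0,0,0],-0.2]]'
```

```text
clock: 13.4
position: [0.6081, 0.1118, -0.0009]
ee_rot: [0.0, 0.991, 0.133, 0.0]
contact_force: [0.2, 0.3, -0.0]
width: 0.051
gripper_force: 0.0
clock: 13.65
position: [0.608, 0.1118, -0.002]
ee_rot: [0.0, 0.991, 0.133, -0.0]
contact_force: [0.3, -0.3, -0.6]
width: 0.0514
gripper_force: 0.0
clock: 13.9
position: [0.6081, 0.1118, -0.0029]
ee_rot: [0.0, 0.991, 0.133, -0.0]
contact_force: [0.4, -0.4, -0.5]
width: 0.0512
gripper_force: 0.0
```

```bash
python3 -m handwheel '[[[0,0,0],[0,0,0],1],[[0,0,0],[0,0,0],1],[[0,0,0],[0,0,0],1]]' 60
```

```text
clock: 14.28
position: [0.6088, 0.1119, -0.0014]
ee_rot: [0.0, 0.991, 0.133, 0.001]
contact_force: [-1.3, 0.3, 7.4]
width: 0.0405
gripper_force: 63.0
```

```bash
python3 -m handwheel '[[[0,0,-5],[0,0,0],1],[[0,0,-25],[0,0,0],1],[[0,0,-50],[0,0,0],1],[[0,0,-60],[0,0,0],1],[[0,0,-30],[0,0,0],1],[[0,0,0],[0,0,0],1]]'
python3 - <<'E'
from h import *
st=readout.get_state();im=vision.get_image("wrist");c=cam("wrist",st);cv2.imwrite("pics/w7.png",im[200:470,160:480])
A=R.from_quat(np.roll(st["ee_rot"],-1)).as_matrix();u=pix(c,st["position"]+A@[0,0,-.007])
h=cv2.cvtColor(im,cv2.COLOR_BGR2HSV);g=h[...,2];m=((h[...,1]<50)&(g>100)).astype(np.uint8);w=np.zeros_like(m);cv2.circle(w,tuple(map(int,u)),60,1,-1);m*=w
cs,_=cv2.findContours(m,cv2.RETR_EXTERNAL,cv2.CHAIN_APPROX_NONE);k=max(cs,key=cv2.contourArea);e=cv2.fitEllipse(cv2.convexHull(k));print(u,e,cv2.boundingRect(k))
print(((A.T@(plane(c,e[0],st["position"][2]+.0105)-st["position"]))*1000).round(1))
print("spindle in tool",(A.T@(np.array([.5664,-.1849,.115])-st["position"])*1000).round(1))
E
```

```text
clock: 15.02
position: [0.6098, 0.1119, 0.1701]
ee_rot: [0.0, 0.991, 0.133, 0.003]
contact_force: [-0.1, 0.0, -1.5]
width: 0.0407
gripper_force: 60.8
[313.112114   327.24127018] ((314.19293212890625, 331.8708190917969), (105.87344360351562, 109.00056457519531), 174.16729736328125) (263, 279, 104, 108)
[ -0.    0.4 -10.5]
spindle in tool [-120.5  274.8   54.7]
```

View pics/w7.png

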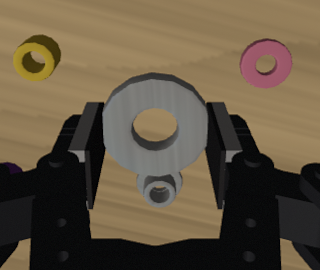

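The washer is gripped, centred near (315,327). I'll carry it over the shaft.

```bash
python3 -m handwheel '[[[-24,55,0],[0,0,0],1],[[-24,55,0],[0,0,0],1],[[-24,55,0],[0,0,0],1],[[-24,55,0],[0,0,0],1],[[-24,54.5,0],[0,0,0],1],[[0,0,25],[0,0,0],1],[[0,0,10],[0,0,0],1],[[0,0,0],[0,0,0],1]]'
python3 - <<'E'
from h import *
st=readout.get_state();im=vision.get_image("wrist");cv2.imwrite("pics/w8.png",im[230:460,180:460])
A=R.from_quat(np.roll(st["ee_rot"],-1)).as_matrix()
print("spindle in tool",(A.T@(np.array([.5664,-.1849,.115])-st["position"])*1000).round(1))
E
```

```text
clock: 16.08
position: [0.5635, -0.1834, 0.13]
ee_rot: [-0.001, 0.991, 0.133, -0.002]
contact_force: [-0.5, 1.1, -0.6]
width: 0.0408
gripper_force: 60.9
spindle in tool [ 2.5  2.2 15. ]
```

View pics/w8.png

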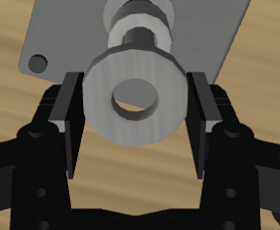

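The washer is held above the tip and the spacer is seated below. I'll shift 2.5,2.2 mm and lower.

```bash
python3 -m handwheel '[[[2.5,2.2,0],[0,0,0],1],[[0,0,6],[0,0,0],1],[[0,0,4],[0,0,0],1],[[0,0,0],[0,0,0],1]]'
python3 -m handwheel '[[[0,0,2],[0,0,0],1],[[0,0,2],[0,0,0],1],[[0,0,2],[0,0,0],1]]'
python3 -m handwheel '[[[0,0,2],[0,0,0],1],[[0,0,2],[0,0,0],1],[[0,0,2],[0,0,0],1]]'
```

```text
clock: 16.62
position: [0.5674, -0.1858, 0.1218]
ee_rot: [-0.0, 0.991, 0.133, -0.0]
contact_force: [-0.7, 0.2, -1.1]
width: 0.0404
gripper_force: 60.9
clock: 17.0
position: [0.5677, -0.1861, 0.1161]
ee_rot: [0.0, 0.991, 0.133, -0.0]
contact_force: [0.5, 0.3, -0.8]
width: 0.0408
gripper_force: 60.9
clock: 17.38
position: [0.5677, -0.1861, 0.1101]
ee_rot: [0.0, 0.991, 0.133, -0.0]
contact_force: [-0.9, -0.6, -0.6]
width: 0.0403
gripper_force: 60.9
```

```bash
python3 -m handwheel '[[[-0.9,-1.4,0],[0,0,0],1],[[0,0,2],[0,0,0],1],[[0,0,2],[0,0,0],1],[[0,0,0],[0,0,0],1]]'
python3 -m handwheel '[[[0,0,3],[0,0,0],1],[[0,0,3],[0,0,0],1],[[0,0,3],[0,0,0],1],[[0,0,3],[0,0,0],1],[[0,0,0],[0,0,0],1]]'
```

```text
clock: 17.88
position: [0.5664, -0.1849, 0.106]
ee_rot: [-0.0, 0.991, 0.133, -0.0]
contact_force: [-0.7, -0.5, -0.8]
width: 0.0407
gripper_force: 60.9
clock: 18.5
position: [0.5663, -0.1849, 0.0939]
ee_rot: [-0.0, 0.991, 0.133, -0.0]
contact_force: [0.1, 0.2, 0.1]
width: 0.0408
gripper_force: 60.9
```

```bash
python3 -m handwheel '[[[0,0,2],[0,0,0],1],[[0,0,2],[0,0,0],1]]'
python3 -m handwheel '[[[0,0,1.5],[0,0,0],1],[[0,0,1.5],[0,0,0],1]]'
python3 -m handwheel '[[[0,0,1],[0,0,0],1],[[0,0,0],[0,0,0],1]]'
```

```text
clock: 18.75
position: [0.5666, -0.185, 0.0902]
ee_rot: [0.0, 0.991, 0.133, 0.0]
contact_force: [0.1, -0.4, -0.4]
width: 0.0407
gripper_force: 60.9
clock: 19.0
position: [0.5665, -0.185, 0.0871]
ee_rot: [0.0, 0.991, 0.133, 0.0]
contact_force: [0.4, 0.5, 0.3]
width: 0.0409
gripper_force: 60.9
clock: 19.25
position: [0.5665, -0.185, 0.0863]
ee_rot: [0.0, 0.991, 0.133, 0.0]
contact_force: [-1.2, 0.5, 0.5]
width: 0.0409
gripper_force: 61.0
```

```bash
python3 -m handwheel '[[[0,0,0.7],[0,0,0],1],[[0,0,0],[0,0,0],-0.4],[[0,0,0],[0,0,0],-0.4],[[0,0,0],[0,0,0],-0.4],[[0,0,-20],[0,0,0],-0.4],[[0,0,-50],[0,0,0],-0.4],[[0,0,-15],[0,0,0],-0.4],[[-7,-54,0],[0,0,0],-0.4],[[-7,-54,0],[0,0,0],-0.4],[[-7,-54,0],[0,0,0],-0.4],[[-7,-54,20],[0,0,0],-0.4],[[-7,-54,40],[0,0,0],-0.4],[[0,0,40],[0,0,0],-0.4],[[0,0,0],[0,0,0],-0.4],[[0,0,0],[0,0,0],-0.4]]'
python3 meas.py w9 .4608 .0669 .015 60
```

```text
clock: 21.12
position: [0.4642, 0.0621, 0.0742]
ee_rot: [0.0, 0.991, 0.133, 0.001]
contact_force: [-0.1, -0.1, -0.1]
width: 0.0598
gripper_force: 0.0
guess px [304. 270.] [0.4642 0.0621 0.0742]
[305.1 263.6] [68.5 72.9] (269, 230, 73, 69) world [0.4648 0.0673 0.015 ] tool mm [ 1.9 -4.8 59.2]
```

View pics/w9.png

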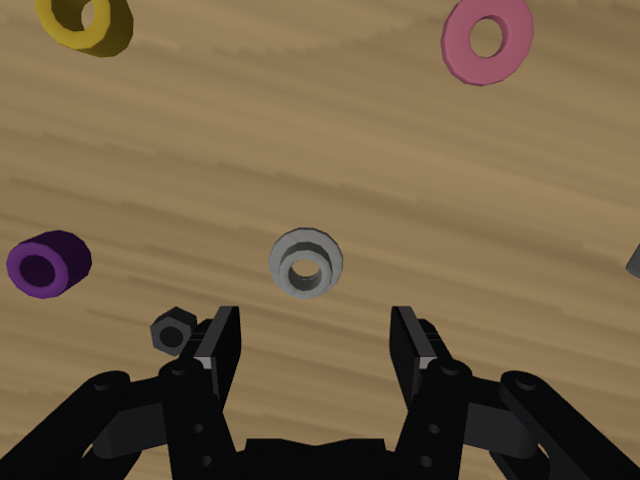

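The flange is centred near (305,263), with the neck top at about (305,272). The nut at (175,332) lies outside the finger path.

Run:
```python
from h import *
st=readout.get_state();c=cam("wrist",st);A=R.from_quat(np.roll(st["ee_rot"],-1)).as_matrix()
im=cv2.imread("pics/w9.png")
g=cv2.cvtColor(im,cv2.COLOR_BGR2GRAY);print(g[225:302:3,305],g[272,262:350:3])
for uv,z in(((305.5,262.5),.006),((305.5,273),.022)):print((A.T@(plane(c,uv,z)-st["position"])*1000).round(1))
```

```text
[124  52 115 116 118 119  45  49  52 118 121 121 119 123 124 123 123  83
  74  47  49  51 110 120 122 128] [119 121 123 121 118 115 122 119 109  44  48  86 123 123 123 123 123 124
 111  85 119 121 111  80 119 118 109 123 121 121]
[-1.  -4.9 68.7]
[-1.1 -4.5 52.7]
```

```bash
python3 -m handwheel '[[[-1,-4.7,10],[0,0,0],-0.1],[[0,0,25],[0,0,0],-0.1],[[0,0,17],[0,0,0],-0.1],[[0,0,8],[0,0,0],-0.1],[[0,0,3],[0,0,0],-0.1],[[0,0,0],[0,0,0],-0.1]]'
python3 -m handwheel '[[[0,0,2],[0,0,0],-0.1],[[0,0,0],[0,0,0],1],[[0,0,0],[0,0,0],1],[[0,0,0],[0,0,0],1],[[0,0,0],[0,0,0],1]]' 80
```

```text
clock: 21.92
position: [0.4613, 0.0667, 0.0108]
ee_rot: [0.0, 0.991, 0.133, 0.0]
contact_force: [-0.0, 0.6, 0.8]
width: 0.047
gripper_force: 0.0
clock: 22.55
position: [0.4611, 0.0668, 0.0092]
ee_rot: [0.0, 0.991, 0.133, 0.0]
contact_force: [-1.2, -0.4, 4.7]
width: 0.0263
gripper_force: 78.4
```

```bash
python3 -m handwheel '[[[0,0,-10],[0,0,0],1],[[0,0,-40],[0,0,0],1],[[0,0,-60],[0,0,0],1],[[0,0,-40],[0,0,0],1],[[7,54,0],[0,0,0],1],[[7,54,0],[0,0,0],1],[[7,54,0],[0,0,0],1],[[7,54,0],[0,0,0],1],[[7,54,0],[0,0,0],1],[[0,0,0],[0,0,0],1],[[0,0,0],[0,0,0],1],[[0,0,0],[0,0,0],1]]'
python3 - <<'E'
from h import *
st=readout.get_state();im=vision.get_image("wrist");c=cam("wrist",st);cv2.imwrite("pics/w10.png",im)
A=R.from_quat(np.roll(st["ee_rot"],-1)).as_matrix();T=lambda P:(A.T@(P-st["position"])*1000).round(1)
print("target in tool",T(np.array([.5664,-.1849,.115])),st["position"])
print(pix(c,st["position"]+A@[0,0,-.0128]),pix(c,st["position"]+A@[0,0,.0032]))
s=cv2.cvtColor(im,cv2.COLOR_BGR2HSV);m=((s[...,1]<50)&(s[...,2]>95)).astype(np.uint8);u=pix(c,st["position"]+A@[0,0,-.005])
print(''.join('\n'+''.join('#' if v else '.' for v in row[250:380:3]) for row in m[270:400:5]))
g=s[...,2]; print(g[300:400:4,314])
E
```

```text
clock: 24.05
position: [0.5651, -0.1831, 0.1586]
ee_rot: [-0.0, 0.991, 0.134, -0.0]
contact_force: [0.0, -0.0, -0.7]
width: 0.0263
gripper_force: 79.3
target in tool [ 0.8  2.1 43.6] [ 0.56514232 -0.18310533  0.15858242]
[313.02699078 334.99975529] [313.24854155 314.87129282]

##############...##########....#############
###########.###################..###########
#########.#######################..#########
########.##########......##########..#######
################.............###############
#############..................######.######
..###......#....................#......#####
................############...........#####
.............##################.........###.
............####################............
...........#####........#########...........
..........#####..............#####..........
..........####............#..#####..........
..........####...............#####..........
...........###...............#####..........
...........####..............####...........
...###.....#####............#####.....###...
.....#.......#######....#######.......#.....
...............##############...............
..................########..................
............................................
............................................
............................................
............................................
............................................
............................................
[ 63 131 134 136 108 161 159 123  60  60  56  55  56  59 107 131 138 159
 159 152 144 149 150 149 151]
```

```bash
python3 -m handwheel '[[[1,1.8,0],[0,0,0],1],[[0,0,15],[0,0,0],1],[[0,0,10],[0,0,0],1],[[0,0,4],[0,0,0],1],[[0,0,0],[0,0,0],1]]'
python3 -m handwheel '[[[0,0,2],[0,0,0],1],[[0,0,2],[0,0,0],1],[[0,0,2],[0,0,0],1]]'
python3 -m handwheel '[[[0,0,2],[0,0,0],1],[[0,0,2],[0,0,0],1],[[0,0,2],[0,0,0],1]]'
```

```text
clock: 24.72
position: [0.567, -0.1858, 0.1288]
ee_rot: [-0.0, 0.991, 0.133, -0.001]
contact_force: [0.1, -0.8, -0.5]
width: 0.0263
gripper_force: 79.3
clock: 25.1
position: [0.5674, -0.186, 0.1235]
ee_rot: [0.0, 0.991, 0.133, 0.0]
contact_force: [0.6, -0.2, -1.8]
width: 0.0266
gripper_force: 79.3
clock: 25.48
position: [0.5673, -0.1857, 0.1174]
ee_rot: [-0.0, 0.991, 0.133, 0.0]
contact_force: [0.3, 1.7, -0.7]
width: 0.0263
gripper_force: 79.4
```

```bash
python3 -m handwheel '[[[-0.6,-1,0],[0,0,0],1],[[0,0,2],[0,0,0],1],[[0,0,2],[0,0,0],1],[[0,0,2],[0,0,0],1],[[0,0,0],[0,0,0],1]]'
python3 -m handwheel '[[[0,0,2],[0,0,0],1],[[0,0,2],[0,0,0],1],[[0,0,1],[0,0,0],1]]'
python3 -m handwheel '[[[0,0,1],[0,0,0],1],[[0,0,1],[0,0,0],1]]'
```

```text
clock: 26.1
position: [0.5664, -0.1851, 0.1113]
ee_rot: [-0.0, 0.991, 0.133, -0.0]
contact_force: [-0.4, 0.1, -2.0]
width: 0.0262
gripper_force: 79.3
clock: 26.48
position: [0.5664, -0.1851, 0.1063]
ee_rot: [0.0, 0.991, 0.133, -0.0]
contact_force: [-0.2, -0.2, -0.8]
width: 0.0269
gripper_force: 79.4
clock: 26.72
position: [0.5666, -0.1852, 0.1048]
ee_rot: [0.0, 0.991, 0.133, 0.0]
contact_force: [-1.0, 0.9, 4.0]
width: 0.0264
gripper_force: 79.8
```

```bash
python3 -m handwheel '[[[0,0,1],[0,0,0],1],[[0,0,1],[0,0,0],1],[[0,0,1],[0,0,0],1],[[0,0,1],[0,0,0],1],[[0,0,0],[0,0,0],1]]'
python3 -m handwheel '[[[0,0,1],[0,0,0],1],[[0,0,1],[0,0,0],1],[[0,0,1],[0,0,0],1],[[0,0,0],[0,0,0],1]]'
```

```text
clock: 27.35
position: [0.5666, -0.1852, 0.1004]
ee_rot: [0.0, 0.991, 0.133, 0.0]
contact_force: [-0.5, 0.6, 3.5]
width: 0.0263
gripper_force: 79.8
clock: 27.85
position: [0.5665, -0.1852, 0.0973]
ee_rot: [0.0, 0.991, 0.133, 0.0]
contact_force: [-0.4, 0.2, 3.3]
width: 0.0263
gripper_force: 79.8
```

```bash
python3 -m handwheel '[[[0,0,0.5],[0,0,0],1],[[0,0,0.5],[0,0,0],1],[[0,0,0],[0,0,0],1]]'
python3 -m handwheel '[[[0,0,0.5],[0,0,0],1],[[0,0,0.5],[0,0,0],1],[[0,0,0],[0,0,0],1]]'
python3 -m handwheel '[[[0,0,0.5],[0,0,0],1],[[0,0,0],[0,0,0],1]]'
```

```text
clock: 28.22
position: [0.5665, -0.1852, 0.0964]
ee_rot: [0.0, 0.991, 0.133, 0.0]
contact_force: [0.3, -0.4, 3.8]
width: 0.0267
gripper_force: 79.8
clock: 28.6
position: [0.5666, -0.1851, 0.0958]
ee_rot: [0.0, 0.991, 0.133, 0.0]
contact_force: [-1.2, 1.1, 4.8]
width: 0.0265
gripper_force: 80.0
clock: 28.85
position: [0.5666, -0.1852, 0.0957]
ee_rot: [0.0, 0.991, 0.133, 0.0]
contact_force: [-0.9, 1.5, 8.2]
width: 0.0265
gripper_force: 80.3
```

```bash
python3 -m handwheel '[[[0,0,0.5],[0,0,0],1],[[0,0,0],[0,0,0],1]]'
python3 -m handwheel '[[[0,0,0.5],[0,0,0],1],[[0,0,0],[0,0,0],1]]'
```

```text
clock: 29.1
position: [0.5667, -0.1852, 0.0957]
ee_rot: [0.0, 0.991, 0.133, 0.0]
contact_force: [-1.6, 1.1, 9.8]
width: 0.0269
gripper_force: 80.5
clock: 29.35
position: [0.5668, -0.1852, 0.0957]
ee_rot: [0.0, 0.991, 0.133, 0.001]
contact_force: [-2.3, 0.9, 12.5]
width: 0.0266
gripper_force: 80.8
```

```bash
python3 -m handwheel '[[[-0.3,0,0.5],[0,0,0],1],[[0,0,0.1],[0,0,0],1],[[0,0,0],[0,0,0],1],[[0,0,0],[0,0,0],1]]'
python3 -m handwheel '[[[0,0,0],[0,0,0],1],[[0,0,0],[0,0,0],1],[[0,0,0],[0,0,0],1],[[0,0,0],[0,0,0],1]]'
```

```text
clock: 29.85
position: [0.5668, -0.1852, 0.0957]
ee_rot: [0.0, 0.991, 0.133, 0.001]
contact_force: [-2.3, 1.9, 14.8]
width: 0.0263
gripper_force: 81.0
clock: 30.35
position: [0.5668, -0.1852, 0.0956]
ee_rot: [0.0, 0.991, 0.133, 0.001]
contact_force: [-2.3, 2.1, 15.2]
width: 0.0266
gripper_force: 81.0
```

```bash
python3 -m handwheel '[[[0,0,0.4],[0,0,0],1],[[0,0,0],[0,0,0],1],[[0,0,0],[0,0,0],1],[[0,0,0],[0,0,0],1],[[0,0,0],[0,0,0],1],[[0,0,0],[0,0,0],1],[[0,0,0],[0,0,0],1],[[0,0,0],[0,0,0],1],[[0,0,0],[0,0,0],1]]'
```

```text
clock: 31.48
position: [0.5669, -0.1852, 0.0956]
ee_rot: [0.001, 0.991, 0.133, 0.001]
contact_force: [-2.5, 2.3, 17.2]
width: 0.0268
gripper_force: 81.2
```

```bash
python3 -m handwheel '[[[0,0,-1],[0,0,0],1],[[0,0,-1.3],[0,0,0],1],[[0,0,0],[0,0,0],1],[[0,0,0],[0,0,0],0],[[0,0,0],[0,0,0],0],[[0,0,0],[0,0,0],0],[[0,0,0],[0,0,0],0]]'
python3 -m handwheel '[[[0,0,-5],[0,0,0],-0.3],[[0,0,-20],[0,0,0],-0.3],[[0,0,-50],[0,0,0],-0.3],[[0,0,-40],[0,0,0],-0.3],[[-50,0,0],[0,0,0],-0.3],[[-8,0,0],[0,0,0],-0.3],[[0,0,0],[0,0,0],-0.3],[[0,0,0],[0,0,0],-0.3],[[0,0,0],[0,0,0],-0.3]]'
python3 - <<'E'
from h import *
st=readout.get_state();im=vision.get_image("wrist");c=cam("wrist",st);cv2.imwrite("pics/w11.png",im)
A=R.from_quat(np.roll(st["ee_rot"],-1)).as_matrix()
print([pix(c,(.567,-.1848,z)).round(1) for z in(.115,.108,.0925)],st["position"])
g=cv2.cvtColor(im,cv2.COLOR_BGR2GRAY)
u=pix(c,(.567,-.1848,.1));x0,y0=int(u[0]),int(u[1])
print('\n'.join(''.join(' .:-=+*#%@'[min(9,v//18)] for v in r[x0-66:x0+66:3]) for r in g[y0-66:y0+66:6]))
E
```

```text
clock: 32.35
position: [0.5661, -0.1852, 0.095]
ee_rot: [-0.0, 0.991, 0.133, -0.0]
contact_force: [-0.7, -0.7, 0.9]
width: 0.0428
gripper_force: 0.0
clock: 33.48
position: [0.511, -0.2004, 0.2099]
ee_rot: [-0.0, 0.991, 0.133, -0.0]
contact_force: [-0.5, -0.3, 0.1]
width: 0.0552
gripper_force: 0.0
[array([313.8, 154.7]), array([313.8, 153.8]), array([313.9, 151.8])] [ 0.51101831 -0.20036585  0.20990748]
++++++++++++++++++++++++++++++++++++++++++++
++++++++++++++++++++++++++++++++++++++++++++
++++++++++++++++++++++++++++++++++++++++++++
++++++++++++++++++++++++++++++++++++++++++++
++++++++++++++++++++++++++++++++++++++++++++
++++++++++++++++++++++++++++++++++++++++++++
+++++++++++++++++++*#******==+++++++++++++++
+++++++++++++++=###**#*#******=+++++++++++++
++++++++++++++#####=####**+=****=+++++++++++
+++++++++++++#*##*#***+=*#***+***+++++++++++
++++++++++++****#**===---:.##*+***++++++++++
++++++++++++*#**#*-+*#**#::+#*+***++++++++++
++++++++++++***##*-**#*##-:+#*+#**++++++++++
+++++++++++++##*##*:+*+=--=##*+**+++++++++++
++++++++++++++#*###**+-=+**#**#*++++++++++++
+++++++++++++++*##**#####*+***++++++++++++++
++++++++++++++++++*#**##****++++++++++++++++
++++++++++++++++++++++++++++++++++++++++++++
++++++++++++++++++++++++++++++++++++++++++++
++++++++++++++++++++++++++++++++++++++++++++
+++++++++++++++++++++++++++++++++++++++++++-
###**+++++++++++++++++++++++++++++++++++++=#
```

```bash
python3 -c "
from rig import manip
print(manip.sign_off())"
```

```text
the job is handed in; nothing more can be done
None
```

The spacer, washer and bushing (flange down) were threaded on in order, pressed until the stack stopped moving, held at about 15–17 N for over a second, then let go and handed in at about 33 s; no verdict came back.

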